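# Unload a pellet die and hold its plunger drawn for wiping

### The job

Clear the pellet die for cleaning: lift the pressed top-hat-shaped sample holder out of its cavity and set it down, not drop it, brim down in the middle of the empty tray. Then take the plunger by its head and draw it straight up out of its bore by about 4 cm, without binding or pulling it right out, so that its black groove shows above the block while the rod is still guided in the bore. Finish holding the plunger still there, do not let go, and leave the other things on the bench where they are.

Things in the scene. Friction and masses are not known exactly. Their poses are not given: they have to be found in the camera images.
- die_block: pellet die: grey steel block fixed to the bench, 80 mm (own x) x 160 mm (own y), 70 mm high. Origin under its middle. Its top face has two stations: an upright round bore at own y +42 mm, 62 mm deep and 17 mm wide, in which the plunger stands with about 0.5 mm play all round; and an open round cavity at own y -38 mm, 46 mm wide and 10 mm deep, in which the holder lies.
- bore_mouth (a point): centre of the bore's mouth, on the die block's top face (70 mm above the bench); axes as the block
- cavity_mouth (a point): centre of the cavity's mouth, on the die block's top face; axes as the block
- plunger: loose steel plunger, 109 mm long, 0.14 to 0.28 kg: round rod of 16 mm diameter, round head on top 22 mm in diameter and 22 mm high. Origin: centre of its lower end, own z up the rod. Starts fully down, lower end on the bore's floor 8 mm above the bench, 25 mm of bare rod and the head above the block (head top 117 mm above the bench). Let go, it drops back.
- plunger_head (a point): centre of the plunger's head, 98 mm above its lower end, where to grip it. A black groove 5 mm wide circles the rod 30 to 35 mm above its lower end: hidden in the bore at first, it starts to show when the plunger has risen 27 mm and is wholly out from 32 mm. The rod leaves the bore altogether at 62 mm.
- holder: pressed aluminium sample holder, shaped like a small top hat, about 0.06 kg: brim 44 mm diameter and 8 mm thick, crown 28 mm diameter and 18 mm high on top of it, 26 mm in all. Origin at the centre of the brim's underside, own z up. It starts brim down in the die's cavity, underside 10 mm below the block's top face, the crown standing out.
- tray: flat open steel tray fixed to the bench, 150 x 150 mm, walls 4 mm thick and 15 mm high, floor 4 mm thick, empty. Origin under its middle.
- brush: small brush with a wooden handle, 170 mm long, lying on the bench; origin under its middle. Not part of the job
- jar: clear plastic jar with a dark purple cap, 66 mm diameter, 120 mm high; origin under its middle. Not part of the job
- beaker: small glass beaker, 70 mm across, 90 mm high; origin under its middle. Not part of the job
- petri_stack: stack of three Petri dishes, 94 mm across, 45 mm high; origin under its middle. Not part of the job
- tip_box: blue pipette-tip box, 120 x 85 mm, 56 mm high; origin under its middle. Not part of the job

How it is judged (in metres and radians):
On the way, in this order (a step that is already met when the one before it is completed fails the run):
1. the sample holder is lifted out of the die's cavity in the fingers (z of holder in the frame of die_block above 0.08 m and contact force between the fingers and holder above 0.5 N), for 0.1 s.
2. the sample holder stands brim down in the tray, let go and at rest (x of holder in the frame of tray between -0.05 and 0.05 m and y of holder in the frame of tray between -0.05 and 0.05 m and z of holder in the frame of tray between 0 and 0.01 m and angle between holder's own z axis and vertical below 0.2 rad and linear speed of holder below 0.05 m/s and contact force between the fingers and holder below 0.1 N), for 0.2 s.
3. the plunger is held drawn 30 to 51 mm up, straight in its bore (z of plunger in the frame of die_block between 0.038 and 0.059 m and horizontal distance between plunger and bore_mouth below 0.006 m and angle between the z axis of plunger and the z axis of die_block, either way round below 0.08 rad and contact force between the fingers and plunger above 2 N), for 0.2 s.
At the end, for the whole second after the job is handed in: Fingers grip the plunger (over 2 N) and keep it still (under 20 mm/s), 30 to 51 mm up from fully down, within 6 mm and 0.08 rad of the bore axis; the holder rests brim down (tilt under 0.2 rad) on the tray floor, within 50 mm of its middle along each side, untouched by the fingers (all of step 2 and all of step 3 and linear speed of plunger below 0.02 m/s); the arm keeps its last pose, push and grip.
It fails at once if the plunger is pulled right out of its bore (z of plunger in the frame of die_block above 0.072 m).
It fails at once if the plunger binds: over 40 N between it and the die block (contact force between plunger and die_block above 40 N).
It fails at once if the sample holder is dropped or thrown (over 0.7 m/s out of the fingers) (linear speed of holder above 0.7 m/s and contact force between the fingers and holder below 0.3 N).
It fails at once if another thing on the bench is shifted by over 30 mm (distance of any of brush, jar, beaker, petri_stack, tip_box from where it was at the start of the episode above 0.03 m).
It also fails if it takes over 54 s, if anything falls off the work surface, if the arm or the gripper's body presses on something with over 40 N, if the wrist force passes 120 N, or if a joint passes its speed limit or range.

### The arm

A 6-joint arm with a two-finger parallel gripper is mounted at the origin on the work surface. World frame = base frame: x ahead of the robot, y to its left, z up, the work surface at z = 0. Lengths are in m, angles in degrees, forces in N, time in s.
With the tool pointing down it reaches from about 0.25 to 0.725 m from the base axis. Payload 9.7 kg.
Tool frame: the origin (TCP) lies at the very end of the fingers, on their centre line; the grasp point (between the pads) lies 19 mm behind it (bot.pinch_z is the distance from the TCP to the grasp point, in m); x points along the fingers, z is the direction in which the jaws open and shut, and the axes are right-handed (so a half turn about x gives the same grasp; the last joint's range is limited). The gripper opens to 85 mm and grips with 20 to 120 N. Pads are 22 mm wide; open, the fingers measure 114 mm over their backs; the gripper's body (76 mm by 85 mm) begins 54 mm behind the grasp point. The pads swing forward as they close: fully open they stand 13 mm farther back than shut.
Start: joints at [-69.672, 4.979, 10.078, 95.1, 0, 90], TCP at [0.191, -0.516, 0.231] pointing down, gripper open.
Joint ranges: [-179.16, 179.16], [-48.56, 103.87], [-65.8, 70.77], [-126.05, 130.52], [-82.76, 87.17], [-180, 180]. Speed limits (degrees/s): [127.2, 127.2, 147.25, 180, 180, 180].

### API

Orientations are given as [roll, pitch, yaw] about the fixed x, y, z axes, in that order (R = Rz(yaw) Ry(pitch) Rx(roll)).
In Python, from workcell import bot gives the robot as it stands.
- The arm moves only by the tool play_rows, never from a script. Its argument "rows" is a list of rows, each a list of 3 entries, a list of its own where there are three numbers: the shift along the tool's x, y, z in cm, then the turn about the tool's x in degrees, then the finger opening in cm, from 0 to 8.54. A call has 1 to 12 rows; each row is the pose to reach, as a shift and turn from the pose commanded when the call began, along the tool's axes at that moment; what a row does not reach only later rows make up. A row lasts 1/12 s, in which the tool goes at most 41.7 mm and 7.16 degrees, less where a joint would pass 70% of its speed; a pose out of reach is approached as far as the arm can. A call with a gripper value outside its range is refused whole. The fingers move at their own pace and stop on an object; "squeeze" is the grip in N (left out, the last holds). Time passes only in rows, so rows that repeat a pose let the fingers close. It gives the time, the measured TCP pose, the force and the opening at its end, in the units of the state.
- bot.get_obs(): the state, without advancing time (a new reading comes with each control period).
- bot.camera(name): name is "scene" or "side" or "wrist"; returns (picture, depth): 420x560x3 uint8, blue, green, red; 420x560 float32, m along the optical axis (not along the pixel's ray), 0 where there is no reading.
- bot.camera_model(name): a dict with "fx", "fy", "cx", "cy" (pixels), "origin" and "attitude" of the camera in the world; the wrist camera has in their place "mount" (4x4, takes a point from camera to tool coordinates, whose origin is the TCP and whose axes are the tool frame's). Camera axes: x right, y down, z forward; pixel columns grow to the right and rows downward; lengths in m; the calibration is good to about 2 mm. A picture is of the moment at which its call begins: read the wrist's pose just before it. camera_model takes no time and is no camera call.
- bot.job_done(): hands the job in, once; it reports no verdict.
The state is a dict: "time": time; "q": joint angles; "qd": joint speeds; "joint_efforts": joint torques, N m; "ee_pos": TCP position; "tcp_rot": TCP orientation; "wrist_force": force on the tool from outside, world axes, zero at the start; "torque": the same for the moment, N m; "opening": finger opening in m.
Only numpy, scipy, OpenCV 4.12 (cv2) and the standard library are available. Lean on these libraries where they do the work, as an engineer would, in place of code of your own. Each camera call takes 0.05 s, during which the arm holds its last target.

## Working session

There is one attempt and no reset: what is moved stays moved. The work goes in short steps, Python scripts to look and compute and a tool call to move; the robot and the scene stay as the last step left them, time stands still between calls to the robot, and variables do not carry over. Pictures are saved under pics/ and viewed, and the job is handed in when it is done.

Besides the shell and the picture viewer there is one more tool, called after "Request:" as name(argument=value, ...) on one line, values as JSON. play_rows: Moves the arm, as the interface text tells. Its arguments: {"type":"object","properties":{"rows":{"type":"array"},"squeeze":{"type":"number"}},"required":["rows"]}

```bash
ls; mkdir -p pics; python3 - <<'E'
from workcell import bot
import cv2,numpy as np
print(bot.get_obs())
for n in ["scene","side","wrist"]:
    m=bot.camera_model(n);print(n,m)
    p,d=bot.camera(n);cv2.imwrite(f"pics/{n}0.png",p);np.save(f"pics/{n}0.npy",d)
E
```

```text
pics
{'time': 0.0, 'q': array([-6.96723499e+01,  5.01103191e+00,  1.00322910e+01,  9.51001943e+01,
       -2.80242989e-04,  9.00000565e+01]), 'qd': array([ 0.08457255, -0.02281227,  0.01899145,  0.03273193,  0.03633291,
        0.06591905]), 'joint_efforts': array([-4.07360101e-03, -5.20383704e+01,  4.64808440e+01,  1.58154778e-02,
       -1.40964717e-04,  2.23879351e-05]), 'ee_pos': array([ 0.19097627, -0.51551526,  0.23056436]), 'tcp_rot': array([-179.79652784,   89.92106428,  110.531066  ]), 'wrist_force': array([ 0.74973487,  0.20572847, -0.1571567 ]), 'torque': array([ 0.09541299, -0.03957564, -0.02608523]), 'opening': 0.08573956686342521}
scene {'fx': 381.89834771998557, 'fy': 381.89834771998557, 'cx': 272.34170337209525, 'cy': 204.19953237988042, 'origin': array([ 1.28001679, -0.32387317,  0.78108922]), 'attitude': array([-129.91980684,    0.97753499,   68.6925335 ])}
side {'fx': 498.9502942795785, 'fy': 498.9502942795785, 'cx': 281.2874811030088, 'cy': 205.8671151680002, 'origin': array([ 0.05251173, -1.13071436,  0.77109807]), 'attitude': array([-119.44599688,    1.03576903,  -22.89384065])}
wrist {'fx': 361.0255949525063, 'fy': 361.0255949525063, 'cx': 278.0307528797021, 'cy': 210.25112233211334, 'mount': array([[ 1.15118386e-04, -3.18211487e-01,  9.48019745e-01,
        -1.43117377e-01],
       [-5.11215624e-05, -9.48019752e-01, -3.18211483e-01,
         8.23641395e-02],
       [ 9.99999992e-01, -1.18322581e-05, -1.25401972e-04,
        -7.39889357e-04],
       [ 0.00000000e+00,  0.00000000e+00,  0.00000000e+00,
         1.00000000e+00]])}
```

View pics/scene0.png

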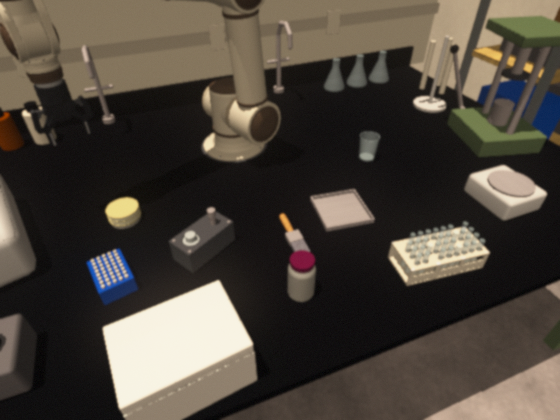

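View pics/side0.png

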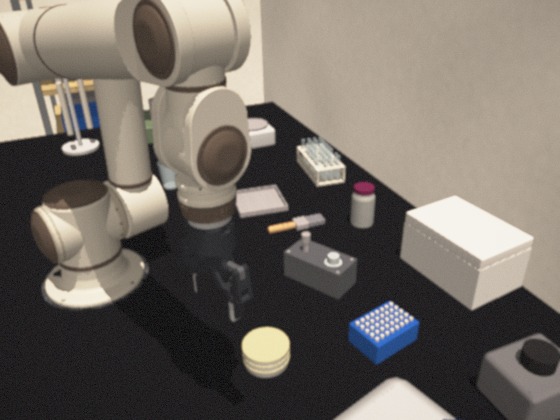

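View pics/wrist0.png

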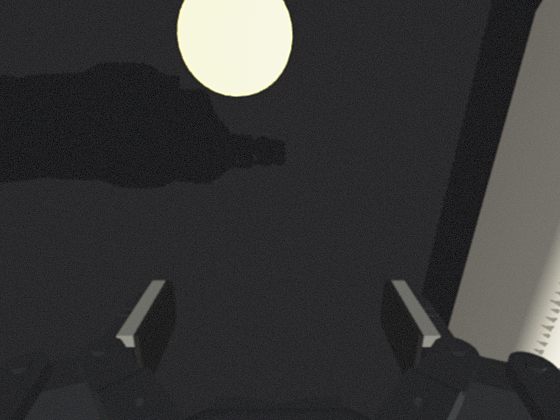

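The die block is around (203,240) in the scene view, the holder at (190,238), the plunger at (211,215) and the tray at (342,209). Next I'll look at enlarged crops.

```bash
cat > h.py <<'E'
import numpy as np,cv2
from scipy.spatial.transform import Rotation as R
from workcell import bot
def Rm(a): return R.from_euler('xyz',a,degrees=True).as_matrix()
def campose(n,obs=None):
    m=bot.camera_model(n)
    if n!='wrist': return m,Rm(m['attitude']),np.array(m['origin'])
    o=obs or bot.get_obs(); T=np.eye(4);T[:3,:3]=Rm(o['tcp_rot']);T[:3,3]=o['ee_pos']
    W=T@m['mount'];return m,W[:3,:3],W[:3,3]
def ray(n,u,v,obs=None):
    m,A,o=campose(n,obs);return o,A@np.array([(u-m['cx'])/m['fx'],(v-m['cy'])/m['fy'],1.])
def onz(n,u,v,z,obs=None):
    o,d=ray(n,u,v,obs);return o+d*(z-o[2])/d[2]
def cloud(n,d,obs=None):
    m,A,o=campose(n,obs);v,u=np.mgrid[:d.shape[0],:d.shape[1]]
    return np.stack([(u-m['cx'])/m['fx']*d,(v-m['cy'])/m['fy']*d,d],-1)@A.T+o
def proj(n,p,obs=None):
    m,A,o=campose(n,obs);c=A.T@(np.array(p)-o);return m['fx']*c[0]/c[2]+m['cx'],m['fy']*c[1]/c[2]+m['cy']
E
python3 - <<'E'
from h import *
a=cv2.imread('pics/scene0.png');b=cv2.imread('pics/side0.png')
c=cv2.resize(a[190:280,150:270],None,fx=6,fy=6,interpolation=3)
cv2.imwrite('pics/s1.png',c)
c=cv2.resize(b[220:300,270:370],None,fx=7,fy=7,interpolation=3)
cv2.imwrite('pics/s2.png',c)
d=np.load('pics/scene0.npy');P=cloud('scene',d)
for n,uv in dict(holder=(190,237),pl=(211,212),tray=(342,210),jar=(302,260),petri=(123,207),tip=(110,268),brush=(292,230),beaker=(368,145)).items(): print(n,P[uv[1],uv[0]].round(3))
d=np.load('pics/side0.npy');P=cloud('side',d)
for n,uv in dict(holder=(334,258),pl=(306,236),tray=(262,202)).items(): print(n,P[uv[1],uv[0]].round(3))
for n in('scene','side'):
    P=cloud(n,np.load(f'pics/{n}0.npy'));z=P[...,2]
    mm=(abs(z-.07)<.006)&(P[...,0]>.2)&(P[...,0]<.8)&(P[...,1]>-.45)&(P[...,1]<-.05)
    q,k,st,ce=cv2.connectedComponentsWithStats(mm.astype(np.uint8))
    i=1+np.argmax(st[1:,4]);pp=P[k==i][:,:2];print(n,st[i],cv2.minAreaRect(pp.astype(np.float32)),np.median(z[k==i]))
E
```

```text
holder [ 0.542 -0.278  0.085]
pl [ 0.504 -0.208  0.117]
tray [0.518 0.191 0.003]
jar [ 0.751 -0.056  0.119]
petri [ 0.292 -0.436  0.042]
tip [ 0.537 -0.486  0.049]
brush [0.557 0.005 0.02 ]
beaker [0.309 0.405 0.07 ]
holder [ 0.528 -0.291  0.087]
pl [ 0.491 -0.215  0.114]
tray [0.522 0.174 0.005]
scene [ 169  212   64   45 1150] ((0.5152264833450317, -0.2431865930557251), (0.08483743667602539, 0.16322149336338043), 29.515823364257812) 0.06900725356559456
side [ 284  239   73   39 1243] ((0.5135588049888611, -0.2438773810863495), (0.08621427416801453, 0.16425414383411407), 30.260812759399414) 0.07000587386061397
```

View pics/s1.png

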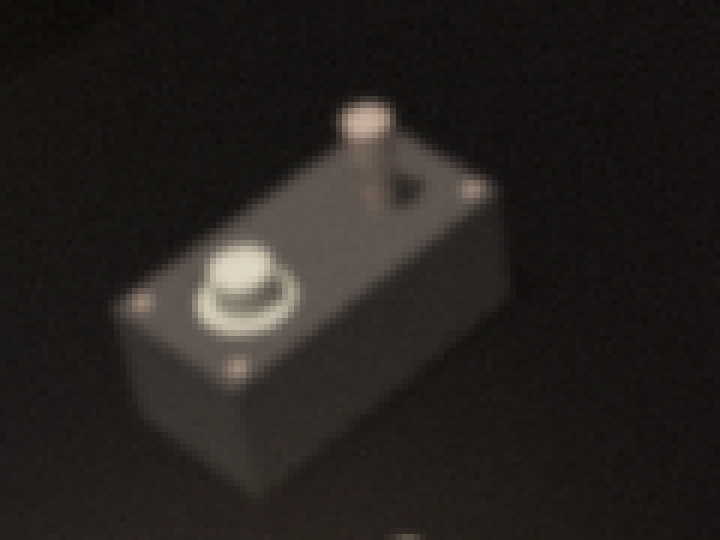

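View pics/s2.png

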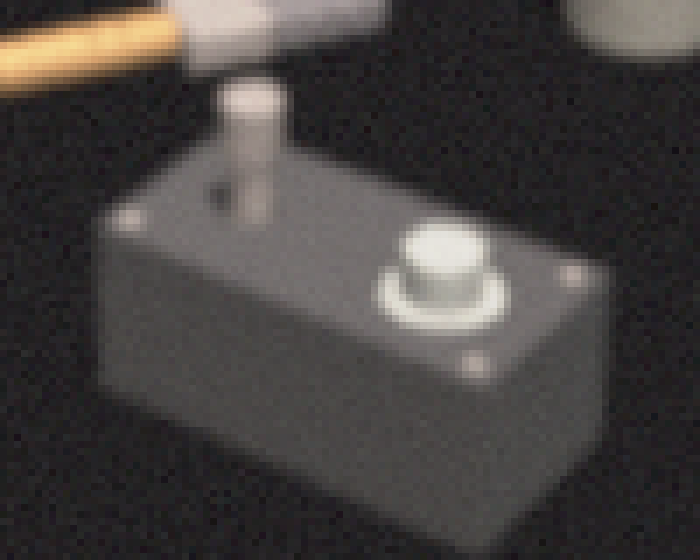

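The crops show the holder crown at about (190,235) and the plunger head at about (211,210) in the scene view. The block is at about (0.514,-0.2435), yaw 30°. Next I'll find the tray and work out the first move.

```bash
cat >> h.py <<'E'
def plan(tcp,jaw,obs=None):
    """shift (cm, tool axes) and turn (deg) so TCP->tcp, jaw axis along jaw (either sense)"""
    o=obs or bot.get_obs();M=Rm(o['tcp_rot']);s=M.T@(np.array(tcp)-o['ee_pos'])*100
    j=M.T@np.array([*jaw,0.]);t=np.degrees(np.arctan2(-j[1],j[2]));t2=t-180*np.sign(t)
    return s.round(2),round(t,1),round(t2,1)
E
python3 - <<'E'
from h import *
for n in('scene','side'):
    P=cloud(n,np.load(f'pics/{n}0.npy'))
    a=cv2.imread(f'pics/{n}0.png').max(2)
    mm=(abs(P[...,0]-.52)<.13)&(abs(P[...,1]-.18)<.13)&(a>70)
    q,k,st,ce=cv2.connectedComponentsWithStats(mm.astype(np.uint8)); i=1+np.argmax(st[1:,4])
    print(n,st[i],cv2.minAreaRect(P[k==i][:,:2].astype(np.float32)))
o=bot.get_obs();M=Rm(o['tcp_rot']);print(M.round(3),o['q'])
th=np.radians(29.8);bx=(np.cos(th),np.sin(th));by=np.array([-bx[1],bx[0]]);c=np.array([.5143,-.2435])
print('cav',c-.038*by,'bore',c+.042*by)
print(plan([*(c-.038*by),.23],bx))
E
```

```text
scene [ 310  189   65   42 1847] ((0.5042061805725098, 0.19632026553153992), (0.16578161716461182, 0.1819898635149002), 82.12022399902344)
side [ 236  184   53   34 1381] ((0.5226926803588867, 0.20291827619075775), (0.202683687210083, 0.16447891294956207), 82.4071044921875)
[[-0.     0.938  0.347]
 [ 0.001  0.347 -0.938]
 [-1.    -0.    -0.001]] [-6.96714120e+01  5.00109387e+00  1.00436506e+01  9.51004368e+01
 -5.63144977e-04  8.99992515e+01]
cav [ 0.53318501 -0.27647509] bore [ 0.49342709 -0.20705385]
(array([  0.09,  40.39, -10.53]), np.float64(-99.5), np.float64(80.5))
```

Request:
play_rows(rows=[[[0,40.4,-10.5],-99.5,8.5],[[0,40.4,-10.5],-99.5,8.5],[[0,40.4,-10.5],-99.5,8.5],[[0,40.4,-10.5],-99.5,8.5],[[0,40.4,-10.5],-99.5,8.5],[[0,40.4,-10.5],-99.5,8.5],[[0,40.4,-10.5],-99.5,8.5],[[0,40.4,-10.5],-99.5,8.5],[[0,40.4,-10.5],-99.5,8.5],[[0,40.4,-10.5],-99.5,8.5],[[0,40.4,-10.5],-99.5,8.5],[[0,40.4,-10.5],-99.5,8.5]], squeeze=30)

```text
time: 1.15
ee_pos: [0.5351, -0.2749, 0.2301]
tcp_rot: [132.9, 89.9, 149.7]
wrist_force: [-0.6, -0.6, 0.2]
opening: 0.0849
```

```bash
python3 - <<'E'
from h import *
th=np.radians(29.8);bx=(np.cos(th),np.sin(th))
print(bot.get_obs()['q'],plan([.5332,-.2765,.23],bx))
E
```

```text
[-2.71925948e+01  1.23718893e+01  1.82478419e+01  9.59772197e+01
  5.48031542e-03  4.59635535e+01] (array([ 0.01, -0.1 , -0.23]), np.float64(-13.0), np.float64(167.0))
```

Request:
play_rows(rows=[[[0,0,0],-6.5,8.5],[[0,0,0],-13,8.5],[[0,0,0],-13,8.5],[[0,0,0],-13,8.5]])

```text
time: 1.48
ee_pos: [0.5334, -0.2769, 0.231]
tcp_rot: [123.1, 90.0, 152.2]
wrist_force: [1.0, -0.2, -0.3]
opening: 0.085
```

```bash
python3 - <<'E'
from h import *
import pickle
o=bot.get_obs();p,d=bot.camera('wrist');cv2.imwrite('pics/w1.png',p);pickle.dump((o,p,d),open('w1.pkl','wb'))
th=np.radians(29.8);bx=(np.cos(th),np.sin(th))
print(o['ee_pos'],plan([.5332,-.2765,.23],bx,o))
print('proj',proj('wrist',[.5332,-.2765,.086],o),proj('wrist',[.4934,-.207,.117],o))
P=cloud('wrist',d,o);z=P[...,2]
mm=(abs(z-.086)<.005)
q,k,st,ce=cv2.connectedComponentsWithStats(mm.astype(np.uint8))
for i in range(1,q):
    if st[i,4]>200: print(st[i],ce[i],P[k==i].mean(0),np.median(z[k==i]))
E
```

```text
[ 0.53339522 -0.27690839  0.23103066] (array([0.1 , 0.05, 0.  ]), np.float64(-0.7), np.float64(179.3))
proj (np.float64(277.36340228692046), np.float64(193.56254373993644)) (np.float64(275.7277209876438), np.float64(92.29681579504404))
[262 174  33  34 884] [277.91289593 190.30542986] [ 0.53220656 -0.27377616  0.086418  ] 0.08653727404937528
[458 277 102  64 756] [491.98544974 304.89550265] [ 0.75835007 -0.27401115  0.08595859] 0.08586504329343717
```

View pics/w1.png

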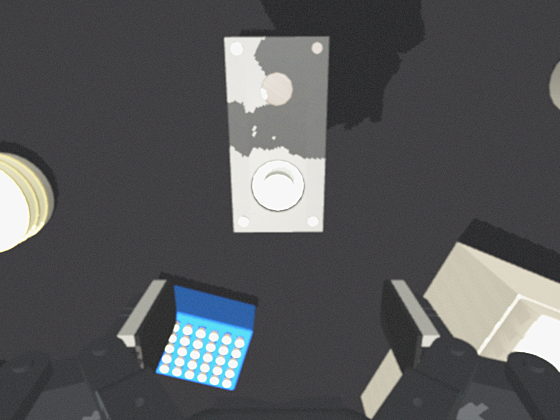

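```bash
python3 - <<'E'
from h import *
p=cv2.imread('pics/w1.png')
c=cv2.resize(p[30:240,215:340],None,fx=4,fy=4,interpolation=3);cv2.imwrite('pics/w1c.png',cv2.resize(c,None,fx=.7,fy=.7))
c=cv2.resize(p[150:220,235:325],None,fx=8,fy=8,interpolation=3);cv2.imwrite('pics/w1d.png',c)
E
```

```text
(no output)
```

View pics/w1d.png

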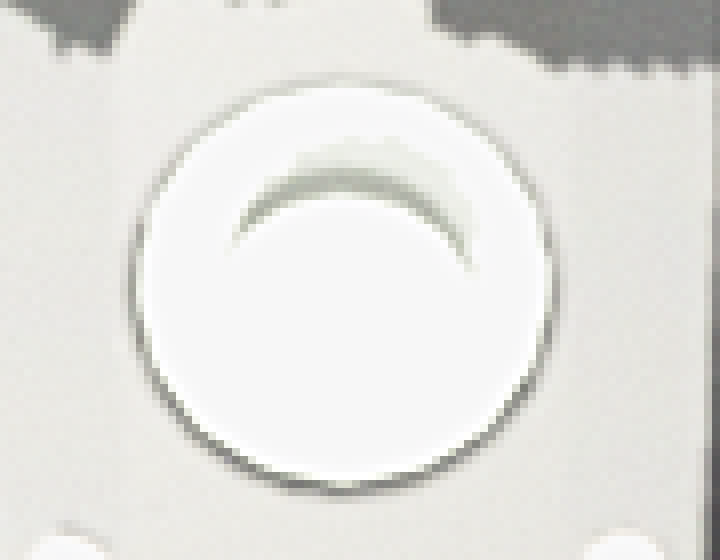

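View pics/w1c.png

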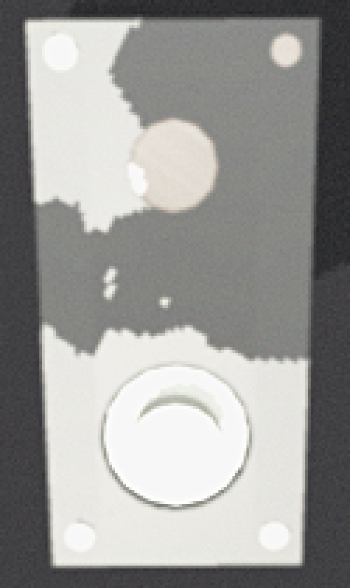

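```bash
python3 - <<'E'
from h import *
import pickle
o,p,d=pickle.load(open('w1.pkl','rb'))
print('cav',onz('wrist',278.1,185.6,.07,o),'head',onz('wrist',277.1,89.3,.117,o))
P=cloud('wrist',d,o)
for n,(u,v) in dict(tl=(25,20),tr=(320,18),br=(301,566),bl=(54,566)).items():
    print(n,onz('wrist',215+u/2.8,30+v/2.8,.07,o))
for n,uv in dict(scene=(190.3,234.7),side=(333.7,255)).items(): print(n,onz(n,*uv,.086))
for n,uv in dict(scene=(150+367/6,190+120/6),side=(270+252/7,220+100/7)).items(): print(n,onz(n,*uv,.117))
E
```

```text
cav [ 0.5324702  -0.27390738  0.07      ] head [ 0.49327875 -0.20486593  0.117     ]
tl [ 0.4392831  -0.19161946  0.07      ]
tr [ 0.50951214 -0.15200953  0.07      ]
br [ 0.58884981 -0.29240642  0.07      ]
bl [ 0.51888228 -0.33127821  0.07      ]
scene [ 0.5352421  -0.27538216  0.086     ]
side [ 0.53405234 -0.27803385  0.086     ]
scene [ 0.49633534 -0.20592123  0.117     ]
side [ 0.49237369 -0.21237452  0.117     ]
```

```bash
python3 - <<'E'
from h import *
th=np.radians(29.4);bx=(np.cos(th),np.sin(th))
print(bot.get_obs()['ee_pos'],plan([.5328,-.2745,.071],bx))
E
```

```text
[ 0.53336847 -0.27695836  0.23107706] (array([16.01,  0.24,  0.07]), np.float64(-0.4), np.float64(179.6))
```

Request:
play_rows(rows=[[[4,0.2,0.1],0,6],[[8,0.2,0.1],0,6],[[11,0.2,0.1],0,6],[[13,0.2,0.1],0,6],[[14.5,0.2,0.1],0,6],[[15.5,0.2,0.1],0,6],[[16,0.2,0.1],0,6],[[16,0.2,0.1],0,6],[[16,0.2,0.1],0,6]], squeeze=30)

```text
time: 2.28
ee_pos: [0.5336, -0.2749, 0.0722]
tcp_rot: [-55.1, 89.9, -25.9]
wrist_force: [0.0, 0.3, 0.1]
opening: 0.0602
```

```bash
python3 - <<'E'
from h import *
print(bot.get_obs()['ee_pos'])
p,d=bot.camera('wrist');cv2.imwrite('pics/w2.png',p)
p,d=bot.camera('side');cv2.imwrite('pics/w2s.png',cv2.resize(p[180:300,250:400],None,fx=5,fy=5,interpolation=3))
E
```

```text
[ 0.53362909 -0.27491344  0.0721507 ]
```

View pics/w2.png

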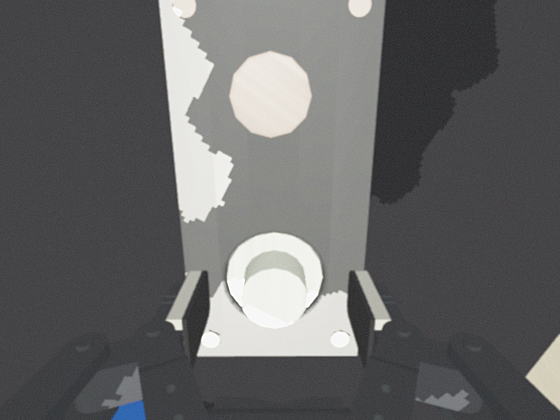

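View pics/w2s.png

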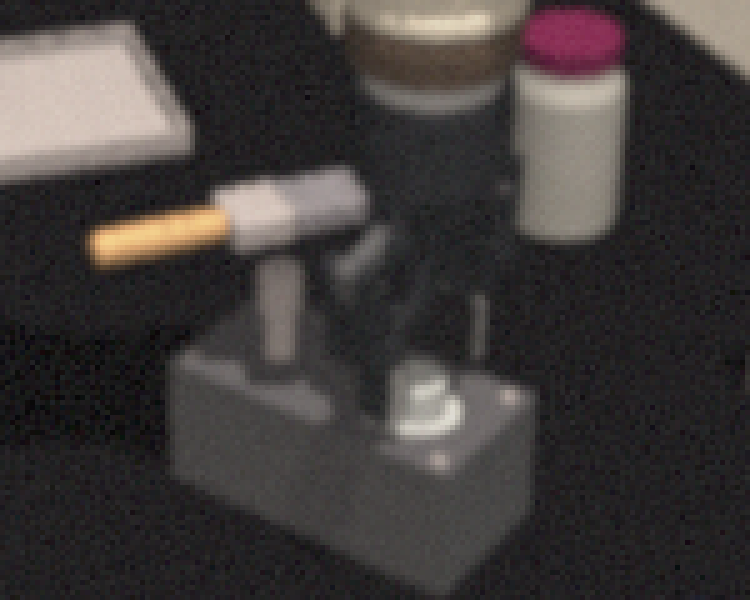

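The crown (275,295) sits between the pads (205 and 355). Closing.

Request:
play_rows(rows=[[[0,0,0],0,4],[[0,0,0],0,3.2],[[0,0,0],0,2],[[0,0,0],0,2],[[0,0,0],0,2],[[0,0,0],0,2],[[0,0,0],0,2],[[0,0,0],0,2]], squeeze=35)

```text
time: 3.05
ee_pos: [0.5333, -0.2751, 0.0721]
tcp_rot: [-99.3, 89.9, -70.0]
wrist_force: [-2.7, -0.8, 6.2]
opening: 0.0259
```

Request:
play_rows(rows=[[[-0.3,0,0],0,2],[[-0.8,0,0],0,2],[[-1.5,0,0],0,2],[[-2.5,0,0],0,2],[[-3.5,0,0],0,2],[[-4.5,0,0],0,2],[[-5.5,0,0],0,2],[[-6,0,0],0,2],[[-6,0,0],0,2]])

```text
time: 3.8
ee_pos: [0.534, -0.275, 0.1332]
tcp_rot: [-55.6, 89.9, -26.3]
wrist_force: [0.3, -1.4, -0.7]
opening: 0.026
```

```bash
python3 - <<'E'
from h import *
o=bot.get_obs();print(o['ee_pos'],o['wrist_force'],o['opening'])
p,d=bot.camera('wrist');cv2.imwrite('pics/w3.png',p)
E
```

```text
[ 0.53401292 -0.27502621  0.13323585] [ 0.30848088 -1.38373055 -0.67072801] 0.025986648848628304
```

View pics/w3.png

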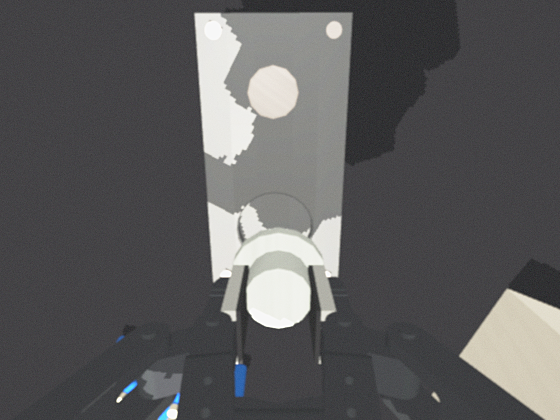

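The holder is in the fingers, above the empty cavity at (275,225). Now the tray position.

```bash
python3 - <<'E'
from h import *
p=cv2.imread('pics/scene0.png');cv2.imwrite('pics/t1.png',cv2.resize(p[180:240,300:385],None,fx=8,fy=8,interpolation=3))
p,d=bot.camera('side');cv2.imwrite('pics/t2.png',cv2.resize(p[170:230,220:305],None,fx=8,fy=8,interpolation=3))
E
```

```text
(no output)
```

View pics/t1.png

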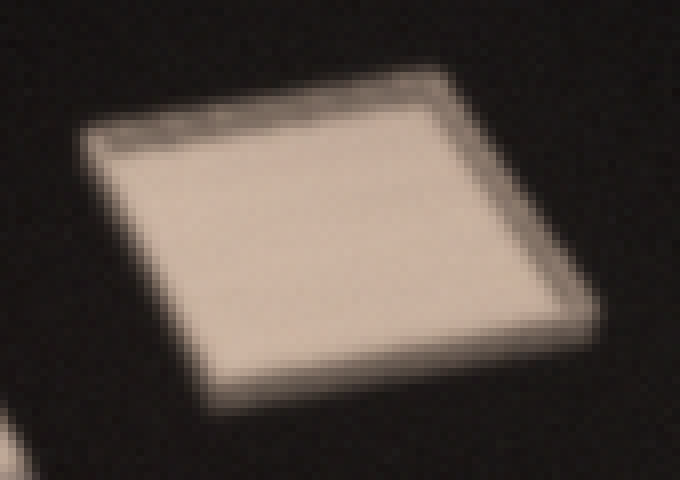

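View pics/t2.png

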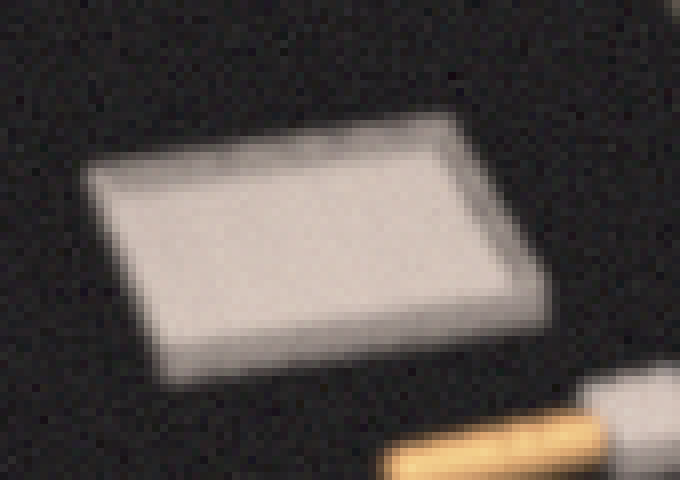

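```bash
python3 - <<'E'
from h import *
for n,(u0,v0),c in (('scene',(300,180),[(85,125),(445,72),(598,305),(207,380)]),('side',(220,170),[(87,165),(457,118),(547,275),(160,340)])):
    q=np.array([onz(n,u0+u/8,v0+v/8,.015)[:2] for u,v in c]);print(n,q.round(3).tolist(),q.mean(0),np.linalg.norm(np.roll(q,1,0)-q,axis=1).round(3))
E
python3 - <<'E'
from h import *
o=bot.get_obs();M=Rm(o['tcp_rot']);print(M.round(3),o['q'])
th=np.radians(-9);print(plan([.518,.181,.133],(np.cos(th),np.sin(th))),plan([.518,.181,.133],(-np.sin(th),np.cos(th))))
E
```

```text
scene [[0.429, 0.126], [0.454, 0.276], [0.599, 0.255], [0.58, 0.102]] [0.51546819 0.18964563] [0.152 0.152 0.146 0.154]
side [[0.451, 0.271], [0.604, 0.246], [0.585, 0.108], [0.432, 0.123]] [0.5177955  0.18724187] [0.149 0.156 0.14  0.154]
[[ 0.    -0.489  0.872]
 [-0.     0.872  0.489]
 [-1.    -0.     0.   ]] [-2.72526231e+01  1.09774490e+01  5.69356316e+00  8.47088332e+01
  5.61856561e-04  3.34749718e+01]
(array([-0.17, 40.51, 20.94]), np.float64(38.3), np.float64(-141.7)) (array([-0.17, 40.51, 20.94]), np.float64(-51.7), np.float64(128.3))
```

Request:
play_rows(rows=[[[-1.5,0,0],0,2],[[-3.5,0,0],0,2],[[-5,0.5,0.3],0,2],[[-6,2,1],0,2],[[-6,4,2],0,2],[[-6,6.5,3.3],0,2],[[-6,9,4.6],0,2],[[-6,11.5,5.9],0,2],[[-6,14,7.2],0,2],[[-6,16.5,8.5],0,2],[[-6,19,9.7],0,2],[[-6,20.7,10.6],0,2]])

```text
time: 4.9
ee_pos: [0.5236, -0.0395, 0.1906]
tcp_rot: [122.0, 89.9, 151.3]
wrist_force: [-0.2, -0.1, -1.0]
opening: 0.0258
```

Request:
play_rows(rows=[[[0,2.5,1.3],0,2],[[0,5,2.6],0,2],[[0,7.5,3.9],0,2],[[0,10,5.2],0,2],[[0,12.5,6.5],0,2],[[0,15,7.7],0,2],[[0,17.5,9],0,2],[[1,19.5,10],0,2],[[3,20.6,10.5],0,2],[[5,20.6,10.5],0,2],[[6,20.6,10.5],0,2],[[6,20.6,10.5],0,2]])

```text
time: 5.9
ee_pos: [0.5135, 0.1887, 0.1283]
tcp_rot: [170.5, 89.7, -160.2]
wrist_force: [-0.5, 0.6, -0.2]
opening: 0.0258
```

```bash
python3 - <<'E'
from h import *
o=bot.get_obs();print(o['ee_pos'],o['wrist_force'],o['opening'],o['q'])
print(plan([.5165,.1885,.0171],(.872,.489)))
p,d=bot.camera('wrist');cv2.imwrite('pics/w4.png',p)
E
```

```text
[0.51352326 0.18867189 0.12827615] [-0.5080522   0.64596046 -0.17614995] 0.025758515026375866 [ 2.01727438e+01  4.03856350e+00 -2.30970016e+00  8.39334877e+01
  1.77920181e-03  8.08609422e+01]
(array([11.12, -0.17,  0.31]), np.float64(0.0), np.float64(-180.0))
```

View pics/w4.png

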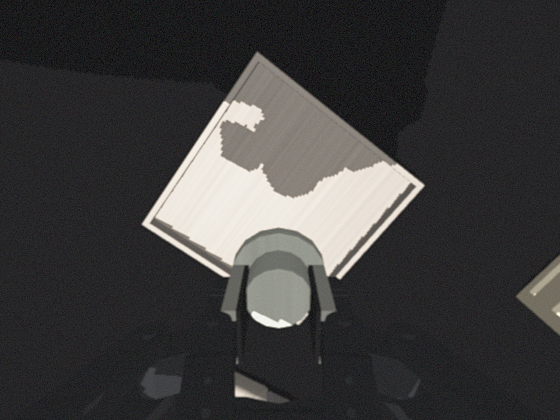

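```bash
python3 - <<'E'
from h import *
print(onz('wrist',284,204.5,.015),onz('wrist',258,53,.015),onz('wrist',423,185,.015),onz('wrist',145,224,.015))
E
```

```text
[0.51826125 0.19129445 0.015     ] [0.45165629 0.27395949 0.015     ] [0.60013679 0.25455257 0.015     ] [0.43324885 0.12561275 0.015     ]
```

The wrist view agrees on the tray centre (about 0.517, 0.190). Lowering gently.

Request:
play_rows(rows=[[[2,0,0.3],0,2],[[4,0,0.3],0,2],[[6,0,0.3],0,2],[[8,0,0.3],0,2],[[9.5,0,0.3],0,2],[[10.3,0,0.3],0,2],[[10.7,0,0.3],0,2],[[10.9,0,0.3],0,2],[[10.9,0,0.3],0,2],[[10.9,0,0.3],0,2]])

```text
time: 6.78
ee_pos: [0.5187, 0.1904, 0.0235]
tcp_rot: [-7.7, 89.9, 21.6]
wrist_force: [0.1, -0.7, -0.4]
opening: 0.0256
```

Request:
play_rows(rows=[[[0.1,0,0],0,2],[[0.1,0,0],0,2],[[0.1,0,0],0,2]])

```text
time: 7.03
ee_pos: [0.5183, 0.1903, 0.0217]
tcp_rot: [-8.1, 90.0, 21.2]
wrist_force: [-0.2, -0.2, -0.3]
opening: 0.0256
```

Request:
play_rows(rows=[[[0.1,0,0],0,2],[[0.2,0,0],0,2],[[0.3,0,0],0,2],[[0.3,0,0],0,2],[[0.3,0,0],0,2]])

```text
time: 7.45
ee_pos: [0.518, 0.1902, 0.0181]
tcp_rot: [168.5, 90.0, -162.2]
wrist_force: [-0.6, -0.1, -0.7]
opening: 0.0261
```

Request:
play_rows(rows=[[[0.05,0,0],0,2],[[0.1,0,0],0,2],[[0.1,0,0],0,2],[[0.1,0,0],0,2]])

```text
time: 7.78
ee_pos: [0.518, 0.1902, 0.0172]
tcp_rot: [172.8, 90.0, -157.9]
wrist_force: [0.3, 0.2, -0.4]
opening: 0.0258
```

Request:
play_rows(rows=[[[0.05,0,0],0,2],[[0.1,0,0],0,2],[[0.1,0,0],0,2],[[0.1,0,0],0,2]])

```text
time: 8.12
ee_pos: [0.518, 0.1902, 0.0162]
tcp_rot: [174.5, 90.0, -156.2]
wrist_force: [-0.4, 0.8, -1.1]
opening: 0.026
```

```bash
python3 - <<'E'
from h import *
o=bot.get_obs();print(o['ee_pos'],o['wrist_force'])
p,d=bot.camera('scene');cv2.imwrite('pics/s5.png',cv2.resize(p[150:250,280:400],None,fx=6,fy=6,interpolation=3))
E
```

```text
[0.51803518 0.19018863 0.0162312 ] [-0.41883978  0.76861099 -1.10773956]
```

View pics/s5.png

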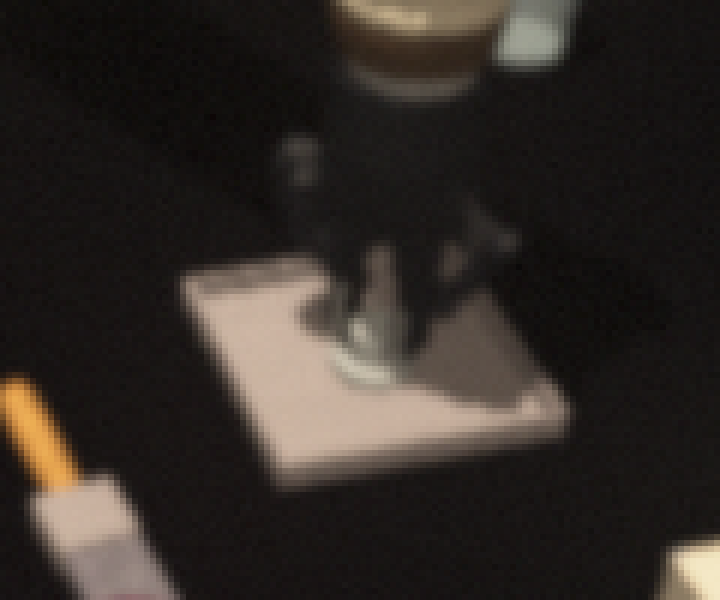

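The holder is very near the floor with no force yet, so I'll keep creeping down.

Request:
play_rows(rows=[[[0.05,0,0],0,2],[[0.05,0,0],0,2],[[0.05,0,0],0,2]])

```text
time: 8.42
ee_pos: [0.5181, 0.1902, 0.0161]
tcp_rot: [-3.7, 90.0, 25.6]
wrist_force: [-1.7, -0.4, 4.3]
opening: 0.0258
```

Request:
play_rows(rows=[[[0.05,0,0],0,2],[[0.05,0,0],0,2],[[0.05,0,0],0,2]])

```text
time: 8.67
ee_pos: [0.5181, 0.1902, 0.0161]
tcp_rot: [-6.8, 90.0, 22.5]
wrist_force: [-2.9, -1.1, 8.0]
opening: 0.0256
```

Contact at z 0.0161, as predicted. Releasing slowly.

Request:
play_rows(rows=[[[-0.05,0,0],0,2],[[-0.05,0,0],0,2.6],[[-0.05,0,0],0,2.9],[[-0.05,0,0],0,3.3],[[-0.05,0,0],0,3.8],[[-0.05,0,0],0,4.5],[[-0.05,0,0],0,5],[[-0.05,0,0],0,5],[[-0.05,0,0],0,5],[[-0.05,0,0],0,5],[[-0.05,0,0],0,5]])

```text
time: 9.58
ee_pos: [0.518, 0.1902, 0.0158]
tcp_rot: [157.2, 90.0, -173.6]
wrist_force: [0.1, 0.1, -1.0]
opening: 0.0501
```

Request:
play_rows(rows=[[[-1,0,0],0,5],[[-2.5,0,0],0,5],[[-4,0,0],0,5],[[-6,0,0],0,5],[[-9,0,0],0,5],[[-12,0,0],0,5],[[-15,0,0],0,5],[[-17,0,0],0,5],[[-18,0,0],0,5],[[-18,0,0],0,5]])

```text
time: 10.42
ee_pos: [0.5189, 0.1905, 0.1986]
tcp_rot: [-8.5, 89.8, 20.7]
wrist_force: [-0.3, -0.7, -0.1]
opening: 0.0504
```

```bash
python3 - <<'E'
from h import *
o=bot.get_obs();print(o['ee_pos'],o['opening'])
p,d=bot.camera('wrist');cv2.imwrite('pics/w6.png',p)
P=cloud('wrist',d,o);z=P[...,2];k=(abs(z-.03)<.004)&(np.hypot(P[...,0]-.518,P[...,1]-.19)<.03);print(P[k].mean(0),k.sum(),np.median(z[k]))
th=np.radians(29.4);bx=(np.cos(th),np.sin(th));print(plan([.4935,-.205,.19],bx))
E
```

```text
[0.51889349 0.19052781 0.19861184] 0.050407182841551226
[0.51835943 0.19210414 0.03048794] 757 0.03056709776051736
(array([  0.62, -33.27, -21.51]), np.float64(-0.1), np.float64(179.9))
```

View pics/w6.png

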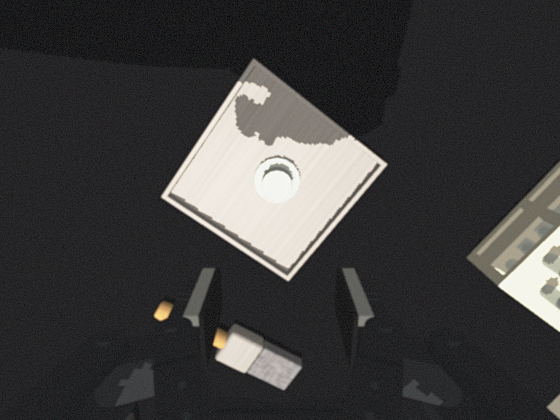

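The holder is upright at (275,183) in the middle of the tray. Moving above the plunger.

Request:
play_rows(rows=[[[0,-2,-1.3],0,5],[[0,-5,-3.2],0,5],[[0,-8,-5.2],0,5],[[0,-11,-7.1],0,5],[[0,-14,-9],0,5],[[0,-17,-11],0,5],[[0,-20,-13],0,5],[[0,-23,-15],0,5],[[0,-26,-16.8],0,5],[[0,-29,-18.8],0,5],[[0,-31.5,-20.4],0,5],[[0,-33.3,-21.5],0,5]])

```text
time: 11.47
ee_pos: [0.4921, -0.2077, 0.1935]
tcp_rot: [134.6, 89.8, 163.8]
wrist_force: [-0.3, 0.1, 0.3]
opening: 0.0501
```

Request:
play_rows(rows=[[[0,0,0],0,5],[[0,0,0],0,5],[[0,0,0],0,5]])

```text
time: 11.72
ee_pos: [0.4929, -0.2049, 0.1944]
tcp_rot: [122.3, 89.9, 151.5]
wrist_force: [-0.2, -1.2, -0.5]
opening: 0.0495
```

```bash
python3 - <<'E'
from h import *
import pickle
o=bot.get_obs();print(o['ee_pos'],o['opening'])
p,d=bot.camera('wrist');cv2.imwrite('pics/w7.png',p);pickle.dump((o,p,d),open('w7.pkl','wb'))
P=cloud('wrist',d,o);z=P[...,2];k=(abs(z-.117)<.005)&(np.hypot(P[...,0]-.4935,P[...,1]+.205)<.02);print(P[k].mean(0),k.sum(),np.median(z[k]),np.argwhere(k).mean(0))
cv2.imwrite('pics/w7c.png',cv2.resize(p[120:330,170:390],None,fx=2.8,fy=2.8,interpolation=3))
E
```

```text
[ 0.49286391 -0.20494688  0.19439979] 0.04950417044703382
[ 0.49252756 -0.20384549  0.11722   ] 859 0.11745172334427895 [221.34691502 277.67636787]
```

View pics/w7c.png

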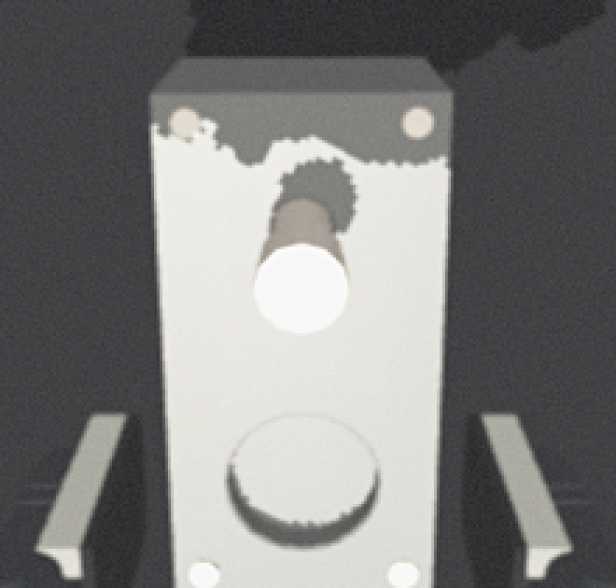

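```bash
python3 - <<'E'
from h import *
import pickle
o,p,d=pickle.load(open('w7.pkl','rb'))
c=onz('wrist',277.9,222.9,.117,o);print(c)
th=np.radians(29.4);bx=(np.cos(th),np.sin(th))
print(plan([*c[:2],.087],bx))
E
```

```text
[ 0.49320508 -0.20475916  0.117     ]
(array([ 1.078e+01, -3.000e-02,  1.000e-02]), np.float64(-0.1), np.float64(179.9))
```

Request:
play_rows(rows=[[[2,0,0],0,5],[[4.5,0,0],0,5],[[7,0,0],0,5],[[9,0,0],0,5],[[10,0,0],0,5],[[10.5,0,0],0,5],[[10.8,0,0],0,5],[[10.8,0,0],0,5],[[10.8,0,0],0,5]], squeeze=30)

```text
time: 12.52
ee_pos: [0.4939, -0.2054, 0.0889]
tcp_rot: [-50.3, 89.9, -21.0]
wrist_force: [0.2, -0.4, 0.0]
opening: 0.0502
```

```bash
python3 - <<'E'
from h import *
o=bot.get_obs();print(o['ee_pos'],o['opening'],o['wrist_force'])
p,d=bot.camera('wrist');cv2.imwrite('pics/w8.png',cv2.resize(p[200:350,170:390],None,fx=3.5,fy=3.5,interpolation=3))
p,d=bot.camera('side');cv2.imwrite('pics/s8.png',cv2.resize(p[180:300,250:400],None,fx=5,fy=5,interpolation=3))
E
```

```text
[ 0.49393428 -0.20543349  0.08892369] 0.05022435435991618 [ 0.20718602 -0.40903021  0.00589219]
```

View pics/w8.png

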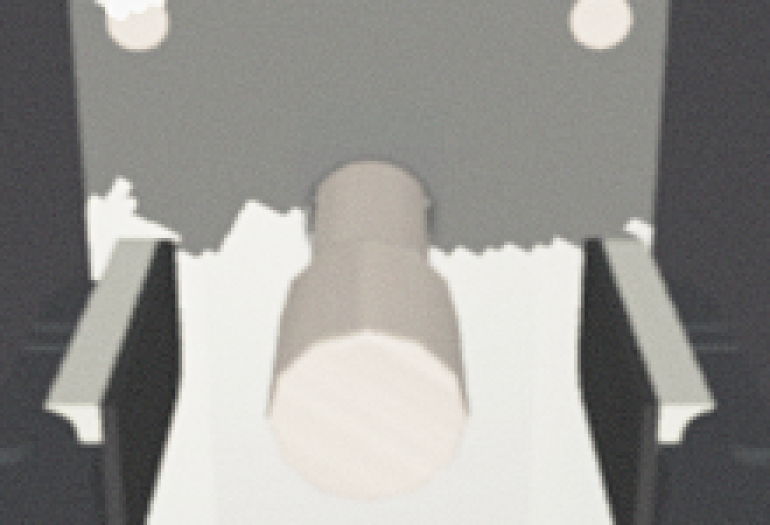

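View pics/s8.png

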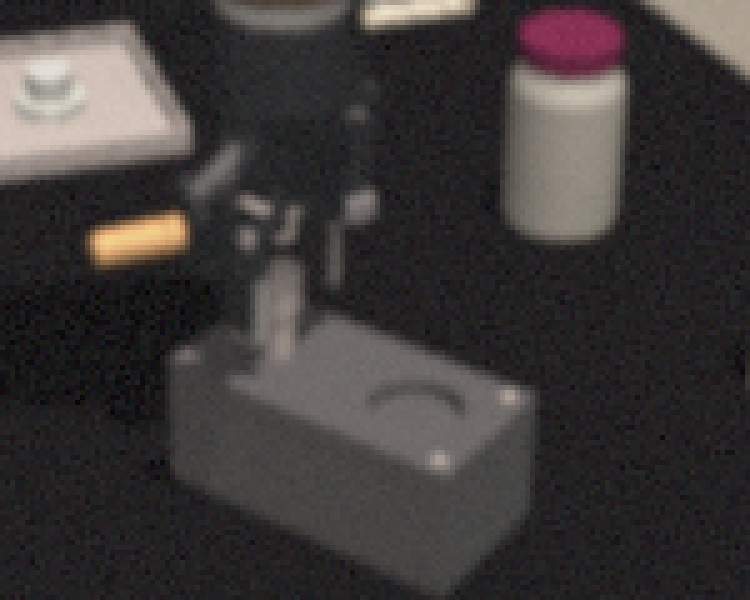

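In the crop the head (centre about 369) sits about 1.2 mm left of the jaw middle (about 381). I'll correct that, then close.

Request:
play_rows(rows=[[[0,0.1,-0.1],0,4.5],[[0,0.1,-0.1],0,4],[[0,0.1,-0.1],0,3.5],[[0,0.1,-0.1],0,3.2],[[0,0.1,-0.1],0,3]])

```text
time: 13.03
ee_pos: [0.492, -0.2051, 0.0879]
tcp_rot: [-51.1, 90.0, -21.8]
wrist_force: [-0.2, 0.1, 0.2]
opening: 0.0303
```

```bash
python3 - <<'E'
from h import *
o=bot.get_obs();print(o['ee_pos'],o['opening'],o['wrist_force'])
p,d=bot.camera('wrist');cv2.imwrite('pics/w9.png',cv2.resize(p[200:350,170:390],None,fx=3.5,fy=3.5,interpolation=3))
E
```

```text
[ 0.49199048 -0.20506542  0.08785492] 0.030279520819092434 [-0.2358696   0.11073159  0.15709481]
```

View pics/w9.png

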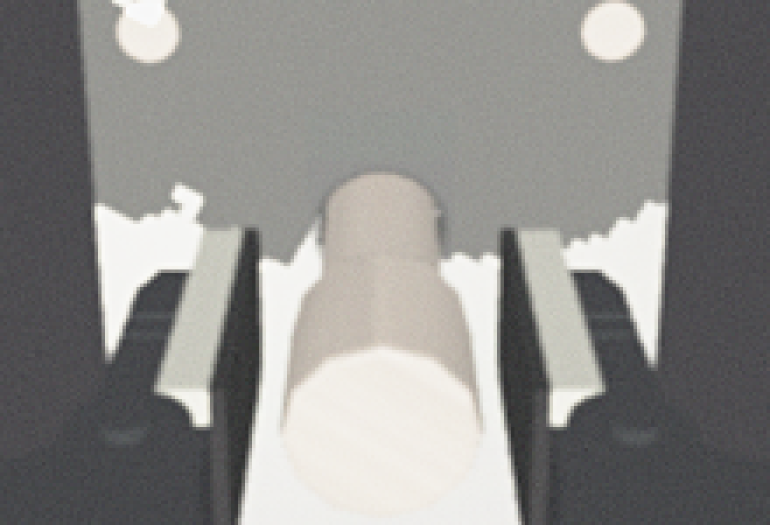

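Now centred (head 382, jaws 380). Closing.

Request:
play_rows(rows=[[[0,0,0],0,2.6],[[0,0,0],0,2.3],[[0,0,0],0,1.6],[[0,0,0],0,1.6],[[0,0,0],0,1.6],[[0,0,0],0,1.6],[[0,0,0],0,1.6]], squeeze=35)

```text
time: 13.67
ee_pos: [0.492, -0.205, 0.0879]
tcp_rot: [-28.2, 90.0, 1.0]
wrist_force: [0.3, 0.1, 1.6]
opening: 0.0208
```

Request:
play_rows(rows=[[[-0.1,0,0],0,1.6],[[-0.3,0,0],0,1.6],[[-0.5,0,0],0,1.6],[[-0.8,0,0],0,1.6],[[-1,0,0],0,1.6],[[-1,0,0],0,1.6]])

```text
time: 14.17
ee_pos: [0.4922, -0.2051, 0.0984]
tcp_rot: [-50.0, 90.0, -20.8]
wrist_force: [0.1, -0.4, -1.3]
opening: 0.0212
```

```bash
python3 - <<'E'
from h import *
o=bot.get_obs();print(o['ee_pos'],o['opening'],o['wrist_force'],o['torque'])
p,d=bot.camera('wrist');cv2.imwrite('pics/w10.png',cv2.resize(p[200:350,170:390],None,fx=3.5,fy=3.5,interpolation=3))
E
```

```text
[ 0.4922063  -0.20512283  0.09838545] 0.02120692138725338 [ 0.1470943  -0.37685305 -1.27227661] [-0.00018194 -0.00645491  0.02298451]
```

View pics/w10.png

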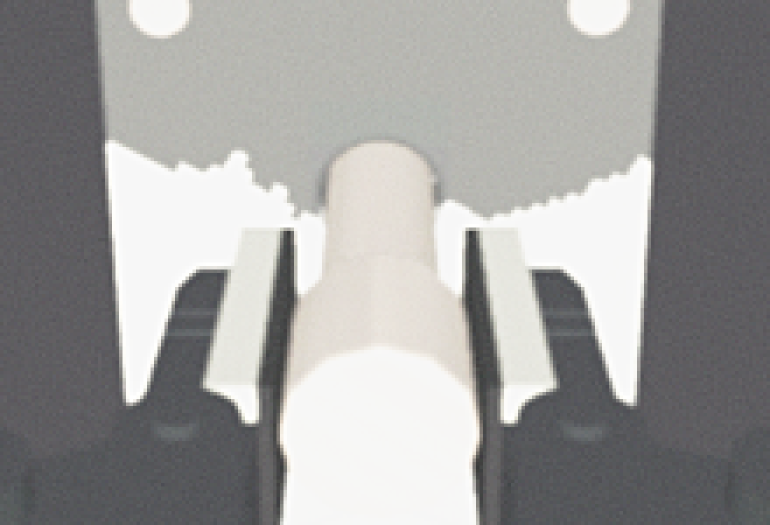

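It's rising cleanly with almost no side force. Drawing the rest of the way to about 40 mm.

Request:
play_rows(rows=[[[-0.2,0,0],0,1.6],[[-0.5,0,0],0,1.6],[[-0.8,0,0],0,1.6],[[-1.1,0,0],0,1.6],[[-1.4,0,0],0,1.6],[[-1.7,0,0],0,1.6],[[-2,0,0],0,1.6],[[-2.3,0,0],0,1.6],[[-2.6,0,0],0,1.6],[[-2.8,0,0],0,1.6],[[-3,0,0],0,1.6],[[-3,0,0],0,1.6]])

```text
time: 15.22
ee_pos: [0.4921, -0.2051, 0.1282]
tcp_rot: [-53.1, 90.0, -23.8]
wrist_force: [-0.7, 0.7, -1.1]
opening: 0.0208
```

Request:
play_rows(rows=[[[0,0,0],0,1.6],[[0,0,0],0,1.6],[[0,0,0],0,1.6],[[0,0,0],0,1.6],[[0,0,0],0,1.6],[[0,0,0],0,1.6]])

```text
time: 15.72
ee_pos: [0.4919, -0.205, 0.1277]
tcp_rot: [105.0, 90.0, 134.2]
wrist_force: [1.1, -0.8, -1.3]
opening: 0.0209
```

```bash
python3 - <<'E'
from h import *
o=bot.get_obs();print(o['ee_pos'],o['opening'],o['wrist_force'],o['torque'])
p,d=bot.camera('wrist');cv2.imwrite('pics/w11.png',cv2.resize(p[200:350,170:390],None,fx=3.5,fy=3.5,interpolation=3))
p,d=bot.camera('side');cv2.imwrite('pics/s11.png',cv2.resize(p[170:300,220:400],None,fx=4.4,fy=4.4,interpolation=3))
p,d=bot.camera('scene');cv2.imwrite('pics/c11.png',p)
E
```

```text
[ 0.49194769 -0.20499959  0.12771187] 0.020857560416432674 [ 1.11491057 -0.80186666 -1.34935092] [-0.03365866  0.00637382  0.00714133]
```

View pics/w11.png

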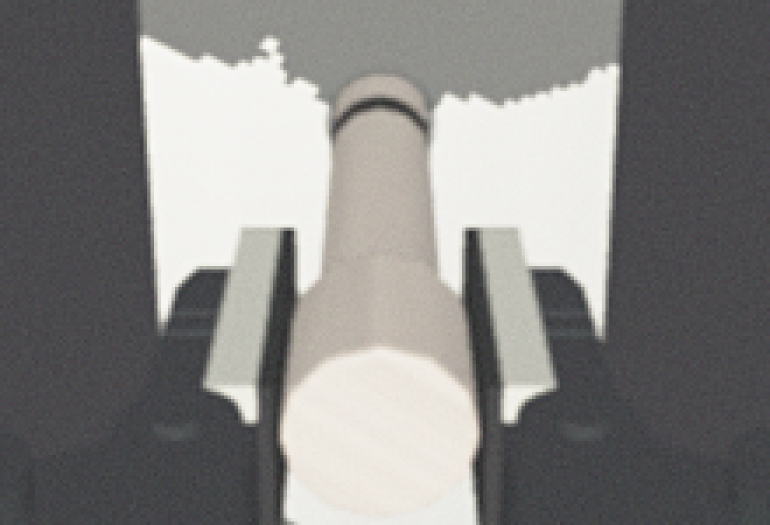

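View pics/s11.png

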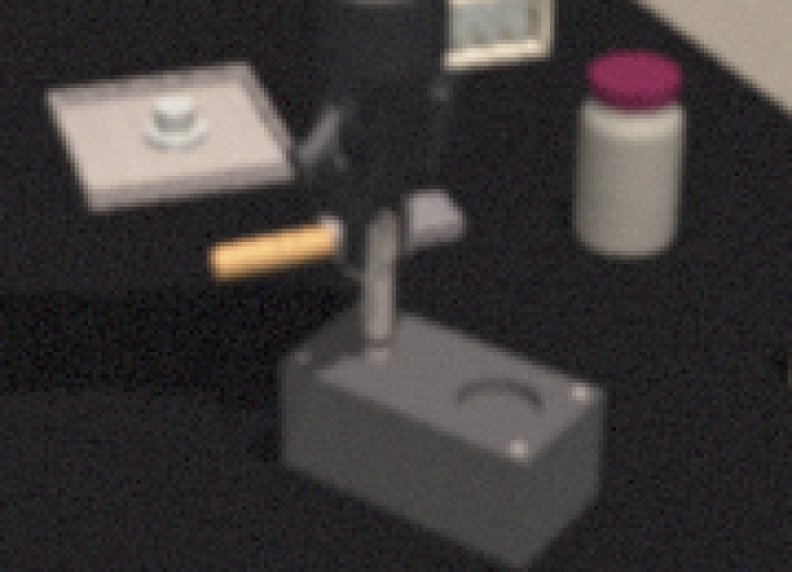

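View pics/c11.png

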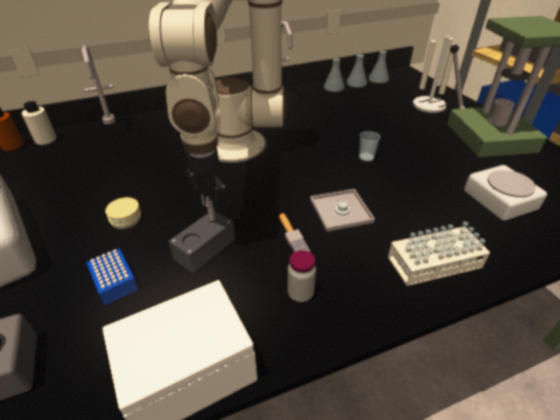

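The groove (crop 380,105) shows above the bore with bare rod below it. The holder stands mid-tray at (342,208), and the other things haven't moved. Handing in.

```bash
python3 - <<'E'
from workcell import bot
print(bot.job_done());o=bot.get_obs();print(o['time'],o['ee_pos'],o['opening'],o['wrist_force'])
E
```

```text
the job is handed in; nothing more can be done
None
the job is handed in; nothing more can be done
```

I lifted the sample holder out of its cavity and set it brim down in the middle of the tray. I touched it down at about 4–8 N before letting go. I then gripped the plunger by its head, drew it straight up about 40 mm and handed the job in at about 16 s while still holding it.

- **Holder:** the last pictures show it upright, within a few millimetres of the tray centre, with its top at 30 mm. That is the expected height for standing on the tray floor.
- **Plunger:** the tool rose from z 0.088 to 0.128 m. The groove shows above the block with bare rod still below it in the bore. Side force on the wrist stayed under about 1.5 N and the grip was steady at 21 mm opening with a 35 N squeeze.
- **Other things on the bench:** by eye, they are where they started.
- **Disagreement:** camera estimates of the plunger's position differed by a few millimetres, so I centred the jaws on the head in a close-up before closing. The gripper reads about 1–2 mm less than the true diameters (26 mm on the 28 mm crown, 21 mm on the 22 mm head). No other check failed.

The hand-in reported no verdict, and no state could be read after it.

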